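Press a reed comb home in its glue-up jig

TASK

Lift the lid off the glue-up jig and set it down flat, knob up, on the desk clear of the jig, without dropping it. Then press the reed comb that lies loose in the jig both down on the bed and flush against the fence with one diagonal push of the fingers, firmly but not hard (some 5 to 15 N each way), and finish while still holding that push. Leave the dropper bottle, the tin and the eraser alone.

Things in the scene. Friction and masses are not known exactly. Their poses are not given: they have to be found in the camera images.
- glue_jig: Glue-up jig, fixed to the desk: a shallow wooden box 108 x 206 x 40 mm, open at the top (under its lid) and open at its front side (-x, towards the robot). Origin: centre of its underside, on the desk. x points from the open front to the fence, y along the fence, z up. Two end walls 10 mm thick, inner faces at y = -90 and +90 mm, tops at z = 40 mm.
- bed: Floor of the jig, flat pale wood, 102 mm in x by 200 mm in y; same origin and axes as glue_jig. Its upper face is at z = 12 mm, from x = -50 mm (front edge) to the fence.
- fence: Straight aluminium bar 12 mm thick along the far (+x) side of the jig; same origin and axes as glue_jig. Its working face, which looks to -x, is at x = +40 mm, from z = 12 to 40 mm and y = -90 to +90 mm.
- seat (a point): Where the middle of the comb is when the comb lies flush against fence and bed and central in y: x = +28, y = 0, z = 19 mm in the jig's frame; axes as the jig's.
- jig_lid: Loose flat plywood lid 102 x 204 mm, 0.16 kg (may vary by 30 %), that lies on the jig's end walls and fence. Origin: under its centre, at the foot of two battens 6 mm high below the panel; panel from z = 6 to 12 mm. The battens run along x at y = -83.5 and +83.5 mm and hang between the end walls with 3 mm play. On the jig its origin is 34 mm above the desk; set down on the desk it stands on its battens.
- lid_knob (a point): Centre of the head of the turned wooden knob in the middle of the lid: head 30 mm in diameter and 19 mm high (from 29 to 48 mm above the lid's origin), on a neck 16 mm in diameter; this point is 37 mm above the lid's origin and 25 mm above the lid's upper face. Axes as the lid's.
- comb_mid (a point): Centre (half-way up) of the black moulded reed comb, a straight bar 24 mm wide (its x), 152 mm long (its y) and 14 mm high, 0.045 kg. It lies flat and loose on the bed, under the lid at first, some 8 to 25 mm off the fence and up to 0.1 rad askew.
- dropper: Bystander: small clear dropper bottle standing upright, 25 mm in diameter, 84 mm high. Origin: centre of its underside.
- tin: Bystander: shallow round open tin of brass reeds, 89 mm in diameter, 17 mm high. Origin: centre of its underside.
- eraser: Bystander: eraser 23 x 56 x 13 mm lying flat. Origin: centre of its underside.

How it is judged:
By the outcome, as a careful person would: the job done as asked, in the order asked, and still so for the second after the job is handed in, while the arm keeps its last pose, push and grip.
It also fails if it takes over 43 s, if anything falls off the work surface, if the arm or the gripper's body presses on something with over 40 N, if the wrist force passes 120 N, or if a joint passes its speed limit or range.

ROBOT

A 7-joint arm with a two-finger parallel gripper is mounted at the origin on a cart in front of the work surface, level with it; the furniture and walls round the work are solid. World frame = base frame: x ahead of the robot, y to its left, z up, the work surface at z = 0. Lengths are in m, angles in rad, forces in N, time in s.
With the tool pointing down it reaches from about 0.4 to 0.85 m from the base axis. Payload 4.5 kg.
Tool frame: the origin (TCP) lies on the mounting face of the last link; the fingertips stand 173 mm ahead of it and the grasp point (between the pads) lies 155 mm ahead of it; z points along the fingers, y is the line along which they close (so a half turn about z gives the same grasp; the last joint's range is limited). The gripper opens to 85 mm and grips with 20 to 120 N. Pads are 22 mm wide; open, the fingers measure 114 mm over their backs; the gripper's body (76 mm by 85 mm) begins 54 mm behind the grasp point. The pads swing forward as they close: fully open they stand 13 mm farther back than shut.
Start: joints at [-1.17, 0.689, -0.195, 1.565, 0.157, 0.902, -0.215], TCP at [0.224, 0.583, 0.405] pointing down, gripper open.
Joint ranges: [-3.01, 3.01], [-0.46, 2.08], [-1.47, 1.51], [0.13, 2.56], [-1, 4.14], [0.04, 2.09], [-2.66, 2.66]. Speed limits (rad/s): [2.57, 2.57, 3.14, 3.14, 3.14, 3.14, 3.14].

INTERFACE

Orientations are given as a rotation vector (axis times angle).
In Python, from workcell import ctrl, get_image, look_for, masks_of, place_of gives the robot as it stands.
- The arm moves only by the tool step_arm, never from a script. Its argument "commands" is a list of rows, each an object with "slide": the shift along the tool's x, y, z in mm, a list of three; "roll": the turn about the tool's z in degrees. A call has 1 to 20 rows; each row shifts and turns the commanded pose from where the row before left it, along the tool's axes as they then stand; what a row does not reach is not made up. A row lasts 1/8 s, in which the tool goes at most 62.5 mm and 10.7 degrees, less where a joint would pass 70% of its speed; a pose out of reach is approached as far as the arm can. A call with a gripper value outside its range is refused whole. "hand" is the finger opening in mm, from 0 to 85.4, set as the call begins (left out, the last holds). The fingers move at their own pace and stop on an object; "squeeze" is the grip in N (left out, the last holds). Time passes only in rows, so rows that do not move let the fingers close. It gives the time, the measured TCP pose, the force, the opening and the grip force at its end, in the units of the state.
- ctrl.read_state(): the state, without advancing time (a new reading comes with each control period).
- get_image(name): name is "scene" or "top"; returns a dict with "image" (420x560x3 uint8, red, green, blue), "depth" (420x560 float32, m along the optical axis (not along the pixel's ray), 0 where there is no reading), "fx", "fy", "cx", "cy" (pixels), "position" and "attitude" of the camera in the world. Camera axes: x right, y down, z forward; pixel columns grow to the right and rows downward; lengths in m; the calibration is good to about 2 mm. A picture is of the moment at which its call begins.
- ctrl.close_job(): hands the job in; it is judged then, once.
Trained networks look in the newest picture that a camera, given by its name, has taken for a name from the list of things; names that differ only in an ending like _2 or _b are one class to them, and where a whole thing is asked for, a point or a joint stands for the part that bears it (a point fixed in the world has none). Each returns a list of dicts, best first, with "confidence" (0 to 1); they miss things now and then, are a little off and sometimes report something else, mostly with a low value. They report only what shows in the picture. A call takes as long as a camera call.
- look_for(query, camera): "at" ([column, row] in pixels, amid what is visible of it).
- masks_of(query, camera): "pixels" (420x560 bool, what is visible of it) and "at" ([column, row] in pixels, amid what is visible of it).
- place_of(query, camera): "at" ([column, row] in pixels: a listed point, or the origin of a listed thing).
The state is a dict: "time_s": time; "joint_pos": joint angles; "qd": joint speeds; "tau": joint torques, N m; "ee_pos": TCP position; "tool_rot": TCP orientation; "wrist_force": force on the tool from outside, world axes, zero at the start; "ft_torque": the same for the moment, N m; "grip_width": opening from 0.0 (shut) to 1.0 (fully open); "grip_force": force on a finger pad.
Only numpy, scipy, OpenCV 4.12 (cv2) and the standard library are available. Lean on these libraries where they do the work, as an engineer would, in place of code of your own. Each camera call takes 0.05 s, during which the arm holds its last target. There are 200 camera calls.

## Working session

There is one attempt and no reset: what is moved stays moved. The work goes in short steps, Python scripts to look and compute and a tool call to move; the robot and the scene stay as the last step left them, time stands still between calls to the robot, and variables do not carry over. Pictures are saved under pics/ and viewed, at most 10 in all, crops included, and the job is handed in when it is done.

Besides the shell and the picture viewer there is one more tool, called after "Request:" by a JSON object that holds its "fn" and its "kwargs". step_arm: Moves the arm, as the interface text tells. Its arguments: {"type":"object","properties":{"commands":{"type":"array","items":{"type":"object","properties":{"slide":{"type":"array","items":{"type":"number"}},"roll":{"type":"number"}}}},"hand":{"type":"number"},"squeeze":{"type":"number"}},"required":["commands"]}

```bash
mkdir -p pics; cat > h.py <<'E'
import numpy as np, cv2
from scipy.spatial.transform import Rotation as R
from workcell import ctrl,get_image,look_for,masks_of,place_of
def rot(a):
    a=np.array(a,float)
    return a if a.shape==(3,3) else (R.from_rotvec(a).as_matrix() if a.size==3 else R.from_quat(a).as_matrix())
def cloud(g):
    d=g["depth"];v,u=np.mgrid[:420,:560]
    p=np.stack([(u-g["cx"])/g["fx"]*d,(v-g["cy"])/g["fy"]*d,d],-1)
    return p@rot(g["attitude"]).T+np.array(g["position"])
def ray_z(g,at,z):
    r=rot(g["attitude"])@np.array([(at[0]-g["cx"])/g["fx"],(at[1]-g["cy"])/g["fy"],1]);p=np.array(g["position"])
    return p+r*(z-p[2])/r[2]
def save(g,n): cv2.imwrite("pics/"+n,g["image"][...,::-1])
E
python3 - <<'E'
from h import *
np.set_printoptions(precision=4,suppress=True)
for c in("scene","top"):
    g=get_image(c);save(g,c+"0.png");P=cloud(g);print(c,g["position"],g["attitude"],g["fx"])
    for q,z in(("lid_knob",.071),("jig_lid",.034),("glue_jig",0),("dropper",0),("tin",0),("eraser",0)):
        for r in place_of(q,c)[:1]: print(q,r["confidence"],r["at"],ray_z(g,r["at"],z))
    m=masks_of("jig_lid",c)
    if m:
        p=P[m[0]["pixels"]&(g["depth"]>0)];p=p[abs(p[:,2]-.046)<.004]
        print("lidpanel",len(p),cv2.minAreaRect((p[:,:2]*1000).astype(np.float32)),p[:,2].mean())
s=ctrl.read_state();print(s);print(rot(s["tool_rot"]))
E
```

```text
scene [-0.3081 -0.6748  0.5072] [-1.7645  1.0411 -0.6641] 409.96532145019194
lid_knob 0.69 [194.5, 200.5] [0.4894 0.0421 0.071 ]
jig_lid 0.83 [194.4, 211.3] [0.4949 0.0515 0.034 ]
glue_jig 0.83 [197.9, 222.2] [0.4979 0.0452 0.    ]
dropper 0.44 [303.6, 223.5] [ 0.6316 -0.225   0.    ]
tin 0.7 [412.4, 256.3] [ 0.5923 -0.5341  0.    ]
eraser 0.65 [390.3, 282.4] [ 0.4583 -0.5172  0.    ]
lidpanel 1083 ((490.42523193359375, 40.161705017089844), (105.87577819824219, 204.7801055908203), 16.2540225982666) 0.046681689949362705
top [ 0.3635 -0.2177  1.2   ] [-2.1317  2.1186 -0.1576] 470.6789034377368
lid_knob 0.58 [183.5, 238.7] [0.4859 0.0427 0.071 ]
jig_lid 0.76 [186.2, 238.2] [0.4912 0.0445 0.034 ]
dropper 0.64 [285.2, 181.4] [ 0.6455 -0.2015  0.    ]
tin 0.73 [410.2, 204.2] [ 0.5862 -0.5243  0.    ]
eraser 0.57 [408.2, 261.6] [ 0.4387 -0.5137  0.    ]
{'time_s': 0.8, 'joint_pos': array([-1.1702,  0.6891, -0.1946,  1.5653,  0.1573,  0.9026, -0.2151]), 'qd': array([ 0.001 , -0.0032, -0.0007, -0.0004,  0.0019,  0.0021, -0.0003]), 'tau': array([ -0.0001, -53.9502,  -1.2669, -15.8877,   0.01  ,   0.0013,
        -0.    ]), 'ee_pos': array([0.2242, 0.5834, 0.4047]), 'tool_rot': array([0.5729, 3.0889, 0.0001]), 'wrist_force': array([ 0.1615, -0.4611, -0.2142]), 'ft_torque': array([ 0.0042, -0.0094,  0.0074]), 'grip_force': 0.0, 'grip_width': 0.9965525483477214}
[[-0.9335  0.3586  0.    ]
 [ 0.3586  0.9335  0.0001]
 [-0.      0.0001 -1.    ]]
```

View images.

View pics/scene0.png

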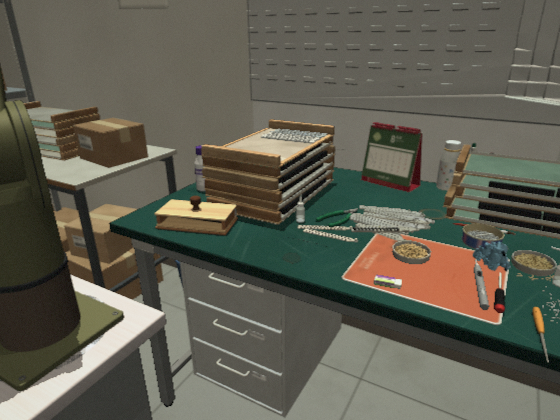

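View pics/top0.png

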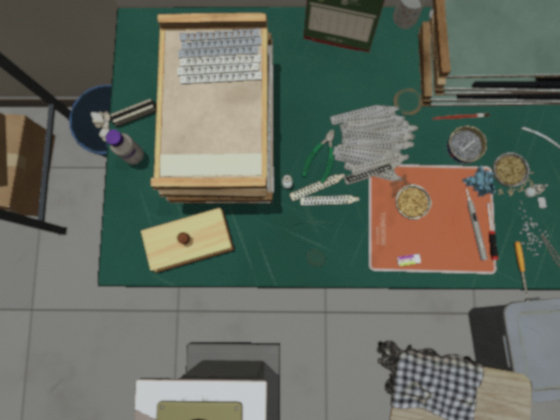

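```bash
python3 - <<'E'
from h import *
np.set_printoptions(precision=3,suppress=True)
g=get_image("top");P=cloud(g)
for n,(u,v) in dict(stackfrontR=(262,198),stackfrontL=(170,185),stackR=(270,150),bottle=(118,140),bottle2=(130,155),deskL=(105,270),deskF=(300,283),strip=(330,200),dropper=(287,181),target=(298,246),mark=(316,257)).items(): print(n,P[v,u])
z=P[...,2]; reg=z[212:278,245:362]; print("max region z",reg.max(),np.percentile(reg,[1,50,99]))
m=masks_of("lid_knob","top");
print([ (r["at"],r["confidence"],r["pixels"].sum()) for r in m])
# knob top points
K=(abs(P[...,0]-.488)<.03)&(abs(P[...,1]-.042)<.03)&(z>.06)
p=P[K];print(len(p),p.mean(0),p[:,2].max())
L=(abs(P[...,0]-.488)<.13)&(abs(P[...,1]-.042)<.13)&(abs(z-.046)<.006);q=P[L];print("lid",cv2.minAreaRect((q[:,:2]*1000).astype(np.float32)))
S=(z>.1)&(abs(P[...,1]-.04)<.15)&(P[...,0]>.4);print("stack min x",P[S][:,0].min(),P[S][:,2].max())
E
```

```text
stackfrontR [ 0.579 -0.149  0.112]
stackfrontL [0.59  0.048 0.2  ]
stackR [ 0.708 -0.164  0.072]
bottle [0.708 0.188 0.149]
bottle2 [0.695 0.186 0.072]
deskL [0.412 0.256 0.001]
deskF [ 0.383 -0.24   0.009]
strip [ 0.596 -0.318  0.001]
dropper [ 0.633 -0.207  0.058]
target [ 0.476 -0.235  0.002]
mark [ 0.449 -0.281  0.001]
max region z 1.199977677886596 [-0.004  0.001  0.007]
[([186.0, 238.5], 0.68, np.int64(3330))]
129 [0.487 0.042 0.082] 0.08976413922247195
lid ((488.5363464355469, 44.3414306640625), (102.7290267944336, 204.41717529296875), 16.618854522705078)
stack min x 0.575357666162442 0.20556030298236416
```

Request:
{"fn": "step_arm", "kwargs": {"commands": [{"slide": [-22, -20.5, 0]}, {"slide": [-32, -30, 0]}, {"slide": [-32, -30, 0]}, {"slide": [-32, -30, 0]}, {"slide": [-32, -30, 0]}, {"slide": [-32, -30, 0]}, {"slide": [-32, -30, 0]}, {"slide": [-32, -30, 0]}, {"slide": [-32, -30, 0]}, {"slide": [-32, -30, 0]}, {"slide": [-32, -30, 0]}, {"slide": [-32, -30, 0]}, {"slide": [-32, -30, 0]}, {"slide": [-34, -30, 0]}, {"slide": [0, 0, 20], "roll": -8}, {"slide": [0, 0, 20], "roll": -8}, {"slide": [0, 0, 20], "roll": -8}, {"slide": [0, 0, 20], "roll": -8}, {"slide": [0, 0, 10], "roll": -5}, {"slide": [0, 0, 0]}], "hand": 85}}

```text
invalid input
```

Request:
{"fn": "step_arm", "kwargs": {"commands": [{"slide": [-22, -20.5, 0], "roll": 0}, {"slide": [-32, -30, 0], "roll": 0}, {"slide": [-32, -30, 0], "roll": 0}, {"slide": [-32, -30, 0], "roll": 0}, {"slide": [-32, -30, 0], "roll": 0}, {"slide": [-32, -30, 0], "roll": 0}, {"slide": [-32, -30, 0], "roll": 0}, {"slide": [-32, -30, 0], "roll": 0}, {"slide": [-32, -30, 0], "roll": 0}, {"slide": [-32, -30, 0], "roll": 0}, {"slide": [-32, -30, 0], "roll": 0}, {"slide": [-32, -30, 0], "roll": 0}, {"slide": [-32, -30, 0], "roll": 0}, {"slide": [-34, -30, 0], "roll": 0}, {"slide": [0, 0, 20], "roll": -8}, {"slide": [0, 0, 20], "roll": -8}, {"slide": [0, 0, 20], "roll": -8}, {"slide": [0, 0, 20], "roll": -8}, {"slide": [0, 0, 10], "roll": -5}, {"slide": [0, 0, 0], "roll": 0}]}}

```text
time_s: 3.4
ee_pos: [0.4876, 0.0424, 0.3142]
tool_rot: [0.435, -3.11, -0.0]
wrist_force: [0.3, 0.2, 0.0]
grip_width: 1.001
grip_force: 0.0
```

Request:
{"fn": "step_arm", "kwargs": {"commands": [{"slide": [0, 0, 25], "roll": 0}, {"slide": [0, 0, 25], "roll": 0}, {"slide": [0, 0, 20], "roll": 0}, {"slide": [0, 0, 10], "roll": 0}, {"slide": [0, 0, 6], "roll": 0}, {"slide": [0, 0, 0], "roll": 0}]}}

```text
time_s: 4.15
ee_pos: [0.4878, 0.0425, 0.2289]
tool_rot: [-0.436, 3.111, -0.0]
wrist_force: [-0.2, 0.3, 0.3]
grip_width: 1.003
grip_force: 0.0
```

Request:
{"fn": "step_arm", "kwargs": {"commands": [{"slide": [0, 0, 0], "roll": 0}, {"slide": [0, 0, 0], "roll": 0}, {"slide": [0, 0, 0], "roll": 0}, {"slide": [0, 0, 0], "roll": 0}, {"slide": [0, 0, 0], "roll": 0}, {"slide": [0, 0, 0], "roll": 0}], "hand": 20, "squeeze": 40}}

```text
time_s: 4.9
ee_pos: [0.4878, 0.0422, 0.2292]
tool_rot: [-0.436, 3.111, -0.001]
wrist_force: [-0.8, -0.8, 5.8]
grip_width: 0.33
grip_force: 39.3
```

Request:
{"fn": "step_arm", "kwargs": {"commands": [{"slide": [0, 0, -4], "roll": 0}, {"slide": [0, 0, -6], "roll": 0}, {"slide": [0, 0, -10], "roll": 0}, {"slide": [0, 0, -15], "roll": 0}, {"slide": [0, 0, -20], "roll": 0}, {"slide": [0, 0, -20], "roll": 0}, {"slide": [0, 0, -10], "roll": 0}, {"slide": [0, 0, 0], "roll": 0}, {"slide": [0, 0, 0], "roll": 0}]}}

```text
time_s: 6.02
ee_pos: [0.4874, 0.0423, 0.3132]
tool_rot: [0.437, -3.11, 0.0]
wrist_force: [-0.2, -0.9, -1.9]
grip_width: 0.331
grip_force: 39.6
```

```bash
python3 - <<'E'
from h import *
g=get_image("scene");a=g["image"][120:270,120:330];cv2.imwrite("pics/l.png",cv2.resize(a,None,fx=3,fy=3)[...,::-1])
s=ctrl.read_state();print(rot(s["tool_rot"]).round(3),s["wrist_force"],s["ft_torque"])
E
```

```text
[[-0.961 -0.275 -0.001]
 [-0.275  0.961 -0.   ]
 [ 0.001  0.    -1.   ]] [-0.0529646  -0.08749659 -1.5876494 ] [ 0.02465339 -0.00927274 -0.0218843 ]
```

View pics/l.png

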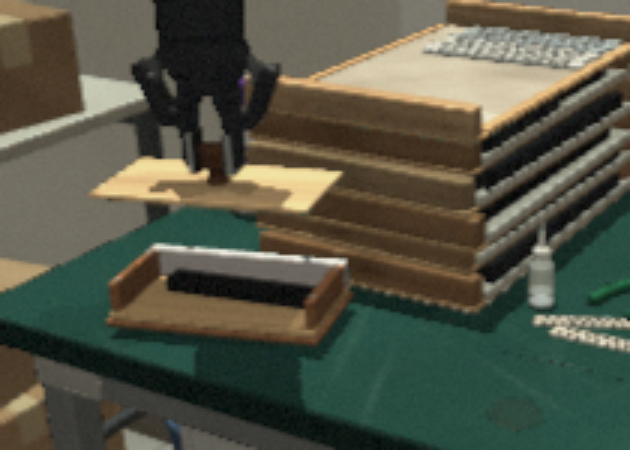

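Request:
{"fn": "step_arm", "kwargs": {"commands": [{"slide": [4, -12, 0], "roll": 0}, {"slide": [8, -25, 0], "roll": 0}, {"slide": [11, -32, 0], "roll": 0}, {"slide": [11, -32, 0], "roll": 0}, {"slide": [11, -32, 0], "roll": 0}, {"slide": [11, -32, 0], "roll": 0}, {"slide": [11, -32, 0], "roll": 0}, {"slide": [10, -32, 0], "roll": 0}, {"slide": [8, -25, 0], "roll": 0}, {"slide": [4, -12, 0], "roll": 0}, {"slide": [0, 0, 10], "roll": 4}, {"slide": [0, 0, 20], "roll": 4}, {"slide": [0, 0, 20], "roll": 4}, {"slide": [0, 0, 20], "roll": 4}, {"slide": [0, 0, 18], "roll": 0}, {"slide": [0, 0, 10], "roll": 0}, {"slide": [0, 0, 8], "roll": 0}, {"slide": [0, 0, 4], "roll": 0}, {"slide": [0, 0, 2], "roll": 0}, {"slide": [0, 0, 0], "roll": 0}]}}

```text
time_s: 8.57
ee_pos: [0.4754, -0.2378, 0.2018]
tool_rot: [0.001, 3.141, -0.0]
wrist_force: [0.1, -0.1, -1.5]
grip_width: 0.327
grip_force: 39.7
```

Request:
{"fn": "step_arm", "kwargs": {"commands": [{"slide": [0, 0, 2], "roll": 0}, {"slide": [0, 0, 2], "roll": 0}, {"slide": [0, 0, 1.5], "roll": 0}, {"slide": [0, 0, 1], "roll": 0}, {"slide": [0, 0, 0], "roll": 0}]}}

```text
time_s: 9.2
ee_pos: [0.4753, -0.2377, 0.1952]
tool_rot: [0.0, 3.142, 0.0]
wrist_force: [-0.0, 0.8, 0.5]
grip_width: 0.327
grip_force: 39.9
```

Request:
{"fn": "step_arm", "kwargs": {"commands": [{"slide": [0, 0, 0.5], "roll": 0}, {"slide": [0, 0, 0], "roll": 0}]}}

```text
time_s: 9.45
ee_pos: [0.4753, -0.2377, 0.1952]
tool_rot: [0.0, 3.141, -0.0]
wrist_force: [-2.4, 2.1, 5.1]
grip_width: 0.325
grip_force: 40.3
```

Request:
{"fn": "step_arm", "kwargs": {"commands": [{"slide": [0, 0, 0], "roll": 0}, {"slide": [0, 0, 0], "roll": 0}, {"slide": [0, 0, 0], "roll": 0}, {"slide": [0, 0, 0], "roll": 0}, {"slide": [0, 0, 0], "roll": 0}, {"slide": [0, 0, 0], "roll": 0}, {"slide": [0, 0, -10], "roll": 0}, {"slide": [0, 0, -25], "roll": 0}, {"slide": [0, 0, -30], "roll": 0}, {"slide": [0, 0, -30], "roll": 0}, {"slide": [0, 0, 0], "roll": 0}], "hand": 85}}

```text
time_s: 10.82
ee_pos: [0.476, -0.2381, 0.2922]
tool_rot: [0.001, 3.137, -0.003]
wrist_force: [1.1, 0.2, -0.1]
grip_width: 0.993
grip_force: 0.0
```

```bash
python3 - <<'E'
from h import *
np.set_printoptions(precision=4,suppress=True)
g=get_image("top");P=cloud(g);z=P[...,2];save(g,"t1.png")
t=np.deg2rad(16.4);ex=np.array([np.cos(t),np.sin(t)]);ey=np.array([-ex[1],ex[0]])
I=g["image"].astype(int).max(-1)
o=np.array([.4895,.0435]);q=(P[...,:2]-o)@np.stack([ex,ey],1)
inn=(abs(q[...,1])<.088)&(q[...,0]>-.05)&(q[...,0]<.038)&(z<.04)
pb=P[inn&(I<60)];print("dark",len(pb),pb[:,2].mean(),[cv2.minAreaRect((x*1000).astype(np.float32)) for x in (pb[:,:2],q[inn&(I<60)])])
J=(abs(q[...,0])<.075)&(abs(q[...,1])<.13)&(z>.008)&(z<.06);print("jig",cv2.minAreaRect((P[J][:,:2]*1000).astype(np.float32)))
F=J&(abs(z-.04)<.005)&(q[...,0]>.03)&(abs(q[...,1])<.085);print("fence top jig-x range",np.percentile(q[F][:,0],[2,10,50,90,98]),z[F].mean())
# depth-based comb: z ~.026
C=inn&(z>.022)&(z<.031);print("comb z",C.sum(),cv2.minAreaRect((q[C]*1000).astype(np.float32)))
for n in("comb_mid","seat","glue_jig"):
    for c in("top","scene"):
        gg=g if c=="top" else get_image(c)
        for r in place_of(n,c)[:1]: 
            w=ray_z(gg,r["at"],0 if n=="glue_jig" else .019);print(n,c,r["confidence"],r["at"],w,(w[:2]-o)@np.stack([ex,ey],1))
L=(abs(P[...,0]-.475)<.1)&(abs(P[...,1]+.24)<.14)&(z>.008)&(z<.016);print("lid",P[L].mean(0),z[L].std())
a=g["image"][190:290,120:380];cv2.imwrite("pics/t1c.png",cv2.resize(a,None,fx=3,fy=3,interpolation=cv2.INTER_CUBIC)[...,::-1])
E
```

```text
dark 186 0.02391781951645704 [((500.96575927734375, 39.44464111328125), (20.437936782836914, 144.8279266357422), 12.18457317352295), ((9.854251861572266, -7.127632141113281), (144.82791137695312, 20.437942504882812), 85.78458404541016)]
jig ((492.4498596191406, 43.919403076171875), (120.65180206298828, 263.06610107421875), 18.86349105834961)
fence top jig-x range [0.0376 0.0383 0.0435 0.0486 0.0495] 0.04097623801331016
comb z 452 ((19.303386688232422, 2.1593704223632812), (167.52352905273438, 43.91967010498047), 85.42222595214844)
comb_mid top 0.77 [190.6, 233.1] [0.5059 0.0372 0.019 ] [ 0.0139 -0.0107]
comb_mid scene 0.64 [199.3, 215.7] [0.503  0.0422 0.019 ] [ 0.0126 -0.0051]
seat top 0.93 [184.7, 231.1] [0.5109 0.0524 0.019 ] [0.023  0.0025]
seat scene 0.94 [200.1, 213.4] [0.5166 0.0503 0.019 ] [ 0.0279 -0.0012]
glue_jig top 0.66 [189.2, 239.2] [0.4924 0.0443 0.    ] [ 0.003  -0.0001]
glue_jig scene 0.77 [197.0, 221.3] [0.5013 0.0513 0.    ] [0.0135 0.0041]
lid [ 0.4699 -0.1679  0.0128] 0.0018285957273424841
```

View pics/t1c.png

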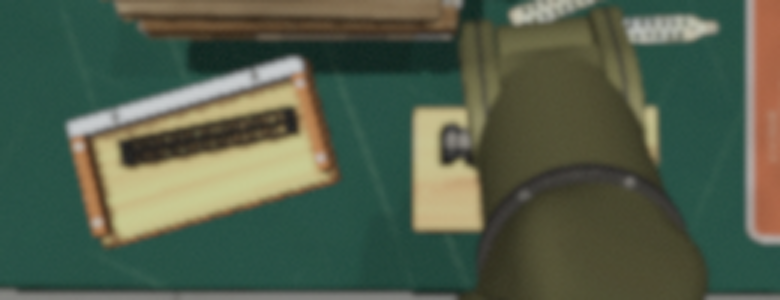

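The top view shows the lid flat on the desk at crop (535,170). The jig is at (200,150), with the comb askew in it from (125,152) to (295,120) and its left end nearer the fence.

Request:
{"fn": "step_arm", "kwargs": {"commands": [{"slide": [-1, 12, 0], "roll": 0}, {"slide": [-2, 25, 0], "roll": 0}, {"slide": [-3, 35, 0], "roll": 0}, {"slide": [-3, 40, 0], "roll": 0}, {"slide": [-3, 40, 0], "roll": 0}, {"slide": [-3, 40, 0], "roll": 0}, {"slide": [-2, 35, 0], "roll": 0}, {"slide": [-2, 30, 0], "roll": 0}, {"slide": [-2, 21, 0], "roll": 0}, {"slide": [0, 0, 15], "roll": -6}, {"slide": [0, 0, 25], "roll": -6}, {"slide": [0, 0, 25], "roll": 0}, {"slide": [0, 0, 15], "roll": 0}, {"slide": [0, 0, 0], "roll": 0}], "hand": 70}}

```text
time_s: 13.08
ee_pos: [0.4958, 0.0412, 0.2089]
tool_rot: [0.33, -3.122, -0.0]
wrist_force: [-0.3, 0.2, -0.2]
grip_width: 0.821
grip_force: 0.0
```

```bash
python3 - <<'E'
from h import *
np.set_printoptions(precision=4,suppress=True)
g=get_image("scene");a=g["image"][130:255,140:280];cv2.imwrite("pics/p.png",cv2.resize(a,None,fx=4,fy=4,interpolation=cv2.INTER_CUBIC)[...,::-1])
P=cloud(g)
t=np.deg2rad(16.4);ex=np.array([np.cos(t),np.sin(t)]);M=np.array([[ex[0],-ex[1]],[ex[1],ex[0]]])
q=(P[...,:2]-[.4895,.0435])@M;z=P[...,2]
# fence working face points (looking to -x) and comb front face
F=(z>.029)&(z<.038)&(abs(q[...,1])<.08)&(abs(q[...,0]-.04)<.012);print("fence face x",np.percentile(q[F][:,0],[10,50,90]),F.sum())
I=g["image"].max(-1);C=(z>.014)&(z<.029)&(abs(q[...,1])<.09)&(abs(q[...,0]-.01)<.03)&(I<60)
c=q[C];print("comb",C.sum(),np.percentile(c[:,1],[1,99]))
T=C&(abs(z-.026)<.0025);
for lo in(-.08,-.04,0,.04):
    s=c[(c[:,1]>lo)&(c[:,1]<lo+.04)];print(lo,len(s),np.percentile(s[:,0],[3,50,97]) if len(s) else "")
s=ctrl.read_state();print(s["ee_pos"],s["wrist_force"],rot(s["tool_rot"])[:2,:2],s["grip_width"],(s["ee_pos"][:2]-[.4895,.0435])@M)
E
```

```text
fence face x [0.0387 0.0412 0.0432] 108
comb 345 [-0.076   0.0881]
-0.08 90 [-0.0055 -0.0005  0.0197]
-0.04 90 [-0.0025  0.0018  0.0217]
0 91 [-0.0006  0.0051  0.023 ]
0.04 58 [0.0027 0.0079 0.0263]
[0.4961 0.041  0.2096] [ 0.9123  0.0489 -0.2123] [[-0.978  -0.2087]
 [-0.2087  0.978 ]] 0.8190203737424234 [ 0.0057 -0.0042]
```

View pics/p.png

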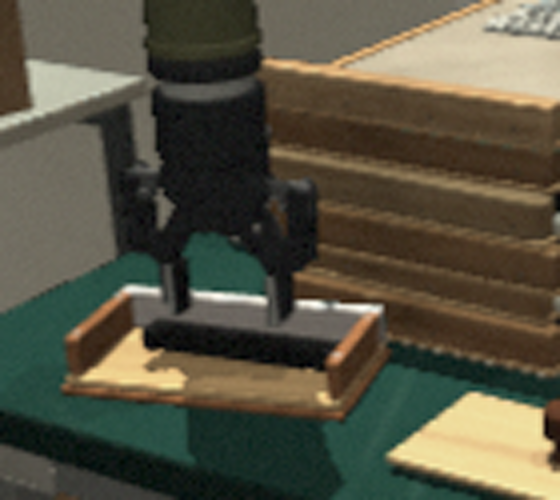

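The fingers stand over the comb, with the tips at crop (175,305) and (280,315) just above its top, clear of the stack.

Request:
{"fn": "step_arm", "kwargs": {"commands": [{"slide": [0, 0, 6], "roll": 0}, {"slide": [0, 0, 5], "roll": 0}, {"slide": [0, 0, 3], "roll": 0}, {"slide": [0, 0, 0], "roll": 0}]}}

```text
time_s: 13.62
ee_pos: [0.4964, 0.0402, 0.1955]
tool_rot: [0.328, -3.124, 0.0]
wrist_force: [0.3, 1.4, -0.3]
grip_width: 0.818
grip_force: 0.0
```

Request:
{"fn": "step_arm", "kwargs": {"commands": [{"slide": [0, 0, 1.5], "roll": 0}, {"slide": [0, 0, 1.5], "roll": 0}, {"slide": [0, 0, 0], "roll": 0}]}}

```text
time_s: 14.0
ee_pos: [0.4964, 0.0402, 0.1926]
tool_rot: [0.328, -3.124, 0.0]
wrist_force: [0.6, 0.4, -0.0]
grip_width: 0.82
grip_force: 0.0
```

Request:
{"fn": "step_arm", "kwargs": {"commands": [{"slide": [0, 0, 1], "roll": 0}, {"slide": [0, 0, 1], "roll": 0}, {"slide": [0, 0, 0], "roll": 0}]}}

```text
time_s: 14.38
ee_pos: [0.4964, 0.0403, 0.1913]
tool_rot: [-0.328, 3.124, -0.0]
wrist_force: [-0.2, 0.3, 6.1]
grip_width: 0.818
grip_force: 3.3
```

Request:
{"fn": "step_arm", "kwargs": {"commands": [{"slide": [0, 0, 0.5], "roll": 0}, {"slide": [-1, 0, 0], "roll": -0.4}, {"slide": [-1.5, 0, 0], "roll": -0.5}, {"slide": [-1.5, 0, 0], "roll": -0.5}, {"slide": [-1.5, 0, 0], "roll": -0.5}, {"slide": [0, 0, 0], "roll": 0}]}}

```text
time_s: 15.12
ee_pos: [0.4989, 0.0409, 0.1912]
tool_rot: [0.38, -3.112, 0.003]
wrist_force: [-8.0, 0.3, 18.8]
grip_width: 0.822
grip_force: 9.2
```

```bash
cat > look.py <<'E'
from h import *
import sys
np.set_printoptions(precision=4,suppress=True)
g=get_image("scene");a=g["image"][130:255,140:280];cv2.imwrite(sys.argv[1],cv2.resize(a,None,fx=4,fy=4,interpolation=cv2.INTER_CUBIC)[...,::-1])
P=cloud(g);t=np.deg2rad(16.4);ex=np.array([np.cos(t),np.sin(t)]);M=np.array([[ex[0],-ex[1]],[ex[1],ex[0]]])
q=(P[...,:2]-[.4895,.0435])@M;z=P[...,2]
I=g["image"].max(-1);C=(z>.014)&(z<.0265)&(abs(q[...,1])<.09)&(abs(q[...,0]-.01)<.03)&(I<60);c=q[C]
for lo in(-.08,-.04,0,.04):
    s=c[(c[:,1]>lo)&(c[:,1]<lo+.04)];print(lo,len(s),np.percentile(s[:,0],[3,25,50]) if len(s) else "")
s=ctrl.read_state();f=s["wrist_force"];print("tool jig",(s["ee_pos"][:2]-[.4895,.0435])@M,s["ee_pos"][2],"F jig",f[:2]@M,f[2],"torque",s["ft_torque"],"yaw",np.rad2deg(np.arctan2(*rot(s["tool_rot"])[[1,0],1])))
E
python3 look.py pics/q1.png
```

```text
-0.08 69 [-0.0068 -0.0043 -0.0025]
-0.04 80 [-0.0042 -0.0016  0.0006]
0 70 [-0.0002  0.0024  0.004 ]
0.04 45 [0.0023 0.0051 0.0067]
tool jig [ 0.0083 -0.0051] 0.19115782323899036 F jig [-7.9707  1.2089] 18.612548100030956 torque [0.1319 1.7894 0.0861] yaw 103.92624938214085
```

Request:
{"fn": "step_arm", "kwargs": {"commands": [{"slide": [0, 0, -0.7], "roll": 0}, {"slide": [-1.5, 0, 0], "roll": -0.3}, {"slide": [-1.5, 0, 0], "roll": -0.3}, {"slide": [-1.5, 0, 0], "roll": -0.3}, {"slide": [0, 0, 0], "roll": 0}]}}

```text
time_s: 15.8
ee_pos: [0.5028, 0.0418, 0.1912]
tool_rot: [0.405, -3.107, 0.004]
wrist_force: [-8.2, -2.1, 15.1]
grip_width: 0.823
grip_force: 7.3
```

```bash
python3 look.py pics/q2.png
```

```text
-0.08 74 [-0.0061 -0.0042 -0.002 ]
-0.04 78 [-0.003  -0.0009  0.0013]
0 69 [0.0001 0.003  0.0043]
0.04 44 [0.0028 0.0057 0.0078]
tool jig [ 0.0123 -0.0053] 0.1912142280494664 F jig [-8.6995  1.6443] 13.815518756225309 torque [0.1266 2.0665 0.1696] yaw 104.84859401897107
```

```bash
python3 - <<'E'
import cv2,numpy as np
a=[cv2.imread("pics/"+n)[200:430,40:420] for n in("p.png","q2.png")]
cv2.imwrite("pics/cmp.png",np.vstack([cv2.resize(x,None,fx=1.3,fy=1.3) for x in a]))
E
```

```text
(no output)
```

View pics/cmp.png

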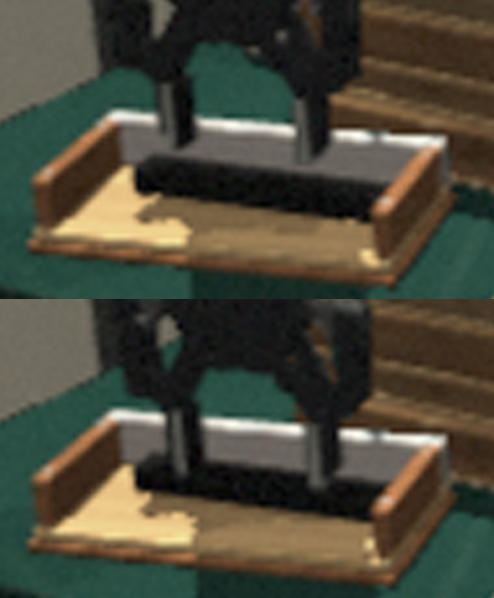

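The comb has not moved, so the fingertips slip over its top. I'll go behind its front face instead and push there, with the downward part carried by pad friction.

Request:
{"fn": "step_arm", "kwargs": {"commands": [{"slide": [0, 0, -5], "roll": 0}, {"slide": [0, 0, -10], "roll": 0}, {"slide": [5, 0, -5], "roll": -0.5}, {"slide": [12, 0, 0], "roll": -0.5}, {"slide": [14, 0, 0], "roll": -0.5}, {"slide": [9, -2, 0], "roll": 0}, {"slide": [0, 0, 0], "roll": 0}, {"slide": [0, 0, 0], "roll": 0}], "hand": 76}}

```text
time_s: 16.85
ee_pos: [0.4686, 0.03, 0.2109]
tool_rot: [-0.445, 3.109, 0.001]
wrist_force: [0.0, 0.3, -0.3]
grip_width: 0.889
grip_force: 0.0
```

```bash
python3 look.py pics/q3.png
```

```text
-0.08 75 [-0.0065 -0.0039 -0.0021]
-0.04 89 [-0.0039 -0.0012  0.0016]
0 77 [0.0004 0.0032 0.0049]
0.04 41 [0.0025 0.0056 0.0071]
tool jig [-0.0237 -0.007 ] 0.21083613672615648 F jig [-0.6707  1.051 ] 1.1081783754726005 torque [0.0142 0.0012 0.0043] yaw 106.28961055944859
```

Request:
{"fn": "step_arm", "kwargs": {"commands": [{"slide": [0, 0, 10], "roll": 0}, {"slide": [0, 0, 10], "roll": 0}, {"slide": [0, 0, 6], "roll": 0}, {"slide": [0, 0, 4], "roll": 0}, {"slide": [0, 0, 0], "roll": 0}]}}

```text
time_s: 17.52
ee_pos: [0.4681, 0.0299, 0.1806]
tool_rot: [0.445, -3.109, 0.0]
wrist_force: [0.0, -0.4, -0.2]
grip_width: 0.887
grip_force: 0.0
```

Request:
{"fn": "step_arm", "kwargs": {"commands": [{"slide": [-2, 0, 0], "roll": 0}, {"slide": [-3, 0, 0], "roll": 0}, {"slide": [-3, 0, 0], "roll": 0}, {"slide": [-3, 0, 0], "roll": 0}, {"slide": [-2, 0, 0], "roll": 0}, {"slide": [-2, 0, 0], "roll": 0}, {"slide": [-2, 0, 0], "roll": 0}, {"slide": [-2, 0, 0], "roll": 0}, {"slide": [0, 0, 0], "roll": 0}]}}

```text
time_s: 18.65
ee_pos: [0.4867, 0.0353, 0.1809]
tool_rot: [-0.445, 3.109, 0.001]
wrist_force: [0.9, -0.2, -0.2]
grip_width: 0.888
grip_force: 0.0
```

```bash
python3 look.py pics/q4.png
```

```text
-0.08 48 [-0.0048  0.0055  0.008 ]
-0.04 69 [0.0035 0.0056 0.0082]
0 75 [-0.0123  0.0051  0.0079]
0.04 20 [0.0016 0.0056 0.0069]
tool jig [-0.0051 -0.007 ] 0.18087490348607063 F jig [-0.3017  0.2326] -0.2600099752511781 torque [-0.0147  0.0005  0.011 ] yaw 106.30047402807918
```

Request:
{"fn": "step_arm", "kwargs": {"commands": [{"slide": [-2, 0, 0], "roll": 0}, {"slide": [-2, 0, 0], "roll": 0}, {"slide": [-2, 0, 0], "roll": 0}, {"slide": [-1.5, 0, 0], "roll": 0}, {"slide": [-1.5, 0, 0], "roll": 0}, {"slide": [0, 0, 0], "roll": 0}]}}

```text
time_s: 19.45
ee_pos: [0.4953, 0.0378, 0.1809]
tool_rot: [-0.445, 3.11, 0.0]
wrist_force: [-1.3, -0.4, 0.7]
grip_width: 0.893
grip_force: 0.0
```

Request:
{"fn": "step_arm", "kwargs": {"commands": [{"slide": [-1, 0, 0], "roll": 0}, {"slide": [-1, 0, 0], "roll": 0}, {"slide": [0, 0, 0], "roll": 0}]}}

```text
time_s: 19.82
ee_pos: [0.4965, 0.038, 0.1809]
tool_rot: [0.445, -3.108, 0.001]
wrist_force: [-1.9, 0.0, 1.8]
grip_width: 0.888
grip_force: 1.1
```

Request:
{"fn": "step_arm", "kwargs": {"commands": [{"slide": [-1, 0, 0.1], "roll": 0}, {"slide": [-1, 0, 0.1], "roll": 0}, {"slide": [0, 0, 0], "roll": 0}]}}

```text
time_s: 20.2
ee_pos: [0.4971, 0.0383, 0.1806]
tool_rot: [0.445, -3.105, 0.002]
wrist_force: [-5.8, -1.8, 4.7]
grip_width: 0.889
grip_force: 3.1
```

```bash
python3 look.py pics/q5.png
```

```text
-0.08 52 [-0.0006  0.0156  0.0172]
-0.04 71 [0.0143 0.0155 0.0175]
0 78 [-0.0012  0.0155  0.0184]
0.04 19 [0.0063 0.0145 0.0151]
tool jig [ 0.0058 -0.0071] 0.18055803033818107 F jig [-6.3175  0.6467] 4.368604030114511 torque [-0.1359  1.264   0.2666] yaw 106.32220708144732
```

Request:
{"fn": "step_arm", "kwargs": {"commands": [{"slide": [-1, 0, 0.1], "roll": 0}, {"slide": [-1, 0, 0.1], "roll": 0}, {"slide": [-0.5, 0, 0.1], "roll": 0}, {"slide": [0, 0, 0], "roll": 0}, {"slide": [0, 0, 0], "roll": 0}]}}

```text
time_s: 20.88
ee_pos: [0.4978, 0.0386, 0.1802]
tool_rot: [0.446, -3.101, 0.004]
wrist_force: [-9.2, -2.2, 8.2]
grip_width: 0.893
grip_force: 5.0
```

```bash
python3 look.py pics/q6.png
```

```text
-0.08 48 [-0.0004  0.0153  0.0171]
-0.04 71 [0.0136 0.0168 0.0183]
0 73 [-0.002   0.0154  0.0176]
0.04 26 [0.0104 0.0152 0.0174]
tool jig [ 0.0066 -0.007 ] 0.1802300762601317 F jig [-9.92   1.123] 7.678023468986308 torque [-0.1321  2.0334  0.4239] yaw 106.36943203515321
```

View pics/q6.png

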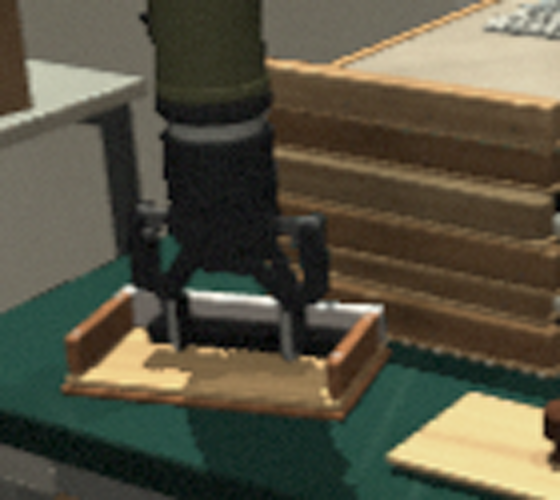

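Request:
{"fn": "step_arm", "kwargs": {"commands": [{"slide": [0, 0, 0], "roll": 0}, {"slide": [0, 0, 0], "roll": 0}, {"slide": [0, 0, 0], "roll": 0}, {"slide": [0, 0, 0], "roll": 0}]}}

```text
time_s: 21.42
ee_pos: [0.4978, 0.0386, 0.1802]
tool_rot: [0.446, -3.101, 0.004]
wrist_force: [-10.8, -1.9, 7.6]
grip_width: 0.887
grip_force: 5.0
```

```bash
python3 - <<'E'
from h import *
f=[ctrl.read_state()["wrist_force"]]
g=get_image("top");a=g["image"][190:290,120:380];cv2.imwrite("pics/t2.png",cv2.resize(a,None,fx=3,fy=3,interpolation=cv2.INTER_CUBIC)[...,::-1]);print(f)
E
```

```text
[array([-10.75570293,  -1.8897374 ,   7.59620931])]
```

View pics/t2.png

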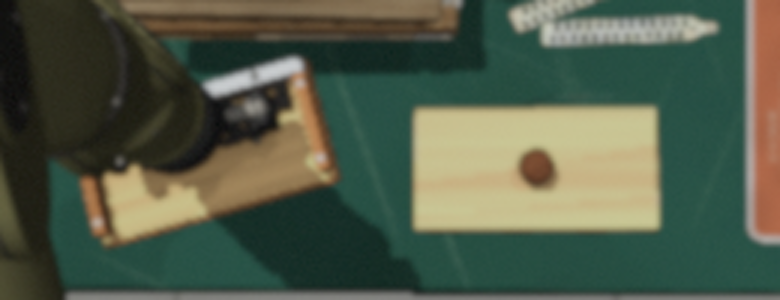

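The lid lies flat, knob up, at crop (535,170), clear of the jig. The comb's visible right end at (285,95) is against the fence, and the push is steady at about 11 N sideways and 7.6 N down.

```bash
python3 -c "from workcell import ctrl;print(ctrl.close_job())"
```

```text
the job is handed in; nothing more can be done
None
```

The job is handed in: the lid lies flat, knob up, on the desk clear of the jig, and the fingers hold the comb flush on the fence and bed at about 11 N sideways and 8 N down; a first push on the comb's top only slipped, so this push is on its front face, the downward part carried by finger friction.

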